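# Slide the tray of soft jaws home in the tray station

### The job

Pick up the blue tray with its two aluminium jaws by the black carrying handle and slide it, nose first, along the runners under the hood of the grey tray station. Push it on until you feel its nose meet the red buffer hidden inside and have pushed the buffer in by about half of its 14 mm travel, not to its end. Leave the tray in there flat and let go, with both jaws lying in their places; keep it level on the way and do not disturb the other things on the bench.

Things in the scene. Friction and masses are not known exactly. Their poses are not given: they have to be found in the camera images.
- tray: Blue tray, 180 mm long (x), 110 mm wide (y), about 0.35 kg, 0.7 kg loaded. Origin: centre of its underside; x points to its nose, z up. Floor 4 mm thick; side and nose walls 18 mm high, 4 mm thick; the two nose corners cut off at 45 degrees by 12 mm. Two ribs 12 mm high at x = +-44 mm part off an end bay each; the jaws lie loose in these. It starts left or right, the station on the other side.
- tray_handle (a point): Centre of the tray's black handle bar, 72 mm over the tray's underside, over its middle. Bar 60 mm long in x, 16 mm wide in y, 16 mm high (64 to 80 mm over the underside), on two posts 10 by 12 mm at x = +-25 mm. Beside it there is only the tray's floor. x along the bar, towards the nose.
- tray_rear (a point): Middle of the outer face of the tray's rear plate: 90 mm behind the tray's origin, 25 mm over its underside; x towards the nose. The plate is flat, upright, 110 mm wide, 45 mm high, with a yellow stripe; the place to push.
- tray_nose (a point): middle of the outer face of the tray's nose wall: 90 mm ahead of the tray's origin, 9 mm over its underside
- jaw_a: aluminium soft jaw, 30 by 88 by 28 mm, about 0.17 kg, lying across the tray in the nose bay (tray x = +63 mm); origin: centre of its underside
- jaw_b: the other aluminium soft jaw, alike, lying across the tray in the rear bay (tray x = -64 mm)
- station: Grey tray station with yellow marks, fixed, 265 mm long (x), 150 mm wide. Origin: middle of the front edge of its loading ledge, on the bench; x points into it, the way the tray slides, z up. Level runner floor 30 mm above the bench all along. From x = 0 to 85 mm the ledge is open above, with yellow guide walls 16 mm high that narrow from 132 to 114 mm between them; then comes the hood.
- station_mouth (a point): Middle of the runner floor at the hood's front edge: 85 mm along x from the station's origin, 30 mm above the bench; axes as the station. From here a tunnel 114 mm wide (2 mm each side of the tray) runs 180 mm on; hood's underside 122 mm, top 127 mm above the bench (12 mm over the tray's handle). A gripper on the handle cannot pass; at home the tray's rear stays 30 to 80 mm out.
- buffer (a joint): How far the red buffer plate inside the tunnel has been pushed in, m: 0 at the start, end of travel 0.014; it moves along the station's x and stays where it is left. Plate 64 mm wide, 32 to 58 mm above the bench. Where it waits is set anew each time and not shown: its face is 100 to 140 mm inside the hood's front edge. It gives way at about 10 N, on top of the 1 to 6 N that the tray takes to slide.
- steel_jaw: bystander: dark steel jaw 30 by 88 by 28 mm lying on the left
- chuck_key: bystander: T-shaped steel chuck key, 130 mm long, lying on the right
- wrench: bystander: wrench 170 mm long, lying on the right
- brush: bystander: brush 180 mm long, lying on the left
- oil_can: bystander: red can, 60 mm across, 100 mm high, standing between station and tray, farther off
- mug: bystander: blue mug, 80 mm across, 90 mm high, standing on the left
Mind the look-alikes: they are no part of the job. Leave any purple or yellow look-alike of the jaw_a alone. Leave any purple look-alike of the jaw_b alone.

How it is judged:
By the outcome, as a careful person would: the job done as asked, in the order asked, and still so for the second after the job is handed in, with the robot touching nothing.
It also fails if it takes over 67 s, if anything falls off the work surface, if the arm or the gripper's body presses on something with over 40 N, if the wrist force passes 120 N, or if a joint passes its speed limit or range.

### The arm

A 6-joint arm with a two-finger parallel gripper is mounted at the origin on the work surface. World frame = base frame: x ahead of the robot, y to its left, z up, the work surface at z = 0. Lengths are in m, angles in rad, forces in N, time in s.
With the tool pointing down it reaches from about 0.35 to 0.85 m from the base axis. Payload 8.1 kg.
Tool frame: the origin (TCP) lies on the mounting face of the last link; the fingertips stand 186 mm ahead of it and the grasp point (between the pads) lies 167 mm ahead of it; z points along the fingers, y is the line along which they close (so a half turn about z gives the same grasp; the last joint's range is limited). The gripper opens to 93 mm and grips with 3 to 60 N. Pads are 15 mm wide; open, the fingers measure 128 mm over their backs; the gripper's body (75 mm by 188 mm) begins 65 mm behind the grasp point.
Start: joints at [1.026, 0.13, 1.488, -0, 1.523, -0.085], TCP at [0.266, 0.538, 0.405] pointing down, gripper open.
Joint ranges: [-2.96, 2.96], [-0.89, 2.26], [0.02, 2.5], [-1.34, 4.48], [0, 2.73], [-2.66, 2.66]. Speed limits (rad/s): [2.39, 2.39, 2.79, 3.14, 3.14, 3.14].

### API

Orientations are given as a rotation vector (axis times angle).
In Python, from plant import read_state, read_camera, camera_params, close_job gives the robot as it stands. The module is installed in compiled form; this text tells all that it offers.
- The arm moves only by the tool servo_tool, never from a script. Its argument "increments" is a list of rows, each an object with "slide": the shift along the tool's x, y, z in mm, a list of three; "dr": the turn, a rotation vector about the tool's x, y, z in rad, a list of three; "jaw": the closure, from 0 (fully open) to 1 (shut). In form: [{"slide": [x, y, z], "dr": [ax, ay, az], "jaw": jaw}, ...]. A call has 1 to 20 rows; each row is the pose to reach, as a shift and turn from the pose commanded when the call began, along the tool's axes at that moment; what a row does not reach only later rows make up. A row lasts 1/10 s, in which the tool goes at most 50 mm and 8.59 degrees, less where a joint would pass 70% of its speed; a pose out of reach is approached as far as the arm can. A call with a gripper value outside its range is refused whole. The fingers move at their own pace and stop on an object; "force" is the grip in N (left out, the last holds). Time passes only in rows, so rows that repeat a pose let the fingers close. It gives the time, the measured TCP pose, the force, the opening and the grip force at its end, in the units of the state.
- read_state(): the state, without advancing time (a new reading comes with each control period).
- read_camera(name): name is "side" or "top" or "wrist"; returns (picture, depth): 400x640x3 uint8, red, green, blue; 400x640 float32, m along the optical axis (not along the pixel's ray), 0 where there is no reading.
- camera_params(name): a dict with "fx", "fy", "cx", "cy" (pixels), "rvec" (rotation vector, rad) and "tvec" (3), from world to camera coordinates, as OpenCV has them. Camera axes: x right, y down, z forward; pixel columns grow to the right and rows downward; lengths in m; the calibration is good to about 2 mm. A picture is of the moment at which its call begins: read the wrist's pose just before it. camera_params takes no time and is no camera call; for the wrist camera it gives the pose at the moment of the call.
- close_job(): hands the job in; it is judged then, once.
The state is a dict: "t": time; "q": joint angles; "dq": joint speeds; "joint_torque": joint torques, N m; "tool_pos": TCP position; "orientation": TCP orientation; "force": force on the tool from outside, world axes, zero at the start; "wrist_torque": the same for the moment, N m; "opening": finger opening in m; "gripper_force": force on a finger pad.
Only numpy, scipy, OpenCV 4.12 (cv2) and the standard library are available. Lean on these libraries where they do the work, as an engineer would, in place of code of your own. Each camera call takes 0.05 s, during which the arm holds its last target. There are 200 camera calls.

## Working session

There is one attempt and no reset: what is moved stays moved. The work goes in short steps, Python scripts to look and compute and a tool call to move; the robot and the scene stay as the last step left them, time stands still between calls to the robot, and variables do not carry over. Pictures are saved under pics/ and viewed, at most 10 in all, crops included, and the job is handed in when it is done.

Besides the shell and the picture viewer there is one more tool, called after "Emit:" in YAML: its name, and indented under it one key for each argument. servo_tool: Moves the arm, as the interface text tells. Its arguments: {"type":"object","properties":{"increments":{"type":"array"},"force":{"type":"number"}},"required":["increments"]}

```bash
mkdir -p pics
cat > h.py <<'E'
import numpy as np, cv2
from plant import *
def pts(name):
    P=camera_params(name); im,d=read_camera(name)
    R=cv2.Rodrigues(np.array(P["rvec"],float))[0]; t=np.array(P["tvec"],float)
    v,u=np.mgrid[:400,:640]
    C=np.stack([(u-P["cx"])/P["fx"]*d,(v-P["cy"])/P["fy"]*d,d],-1)
    W=(C-t)@R
    W[d==0]=np.nan
    return im,d,W
E
python3 - <<'E'
from h import *
for n in("top","side"):
    im,d,W=pts(n); np.savez(f"{n}.npz",im=im,W=W)
    cv2.imwrite(f"pics/{n}.png",im[:,:,::-1])
    print(n,{k:np.round(v,3) for k,v in camera_params(n).items()})
print(read_state())
E
```

```text
top {'fx': np.float64(427.361), 'fy': np.float64(427.361), 'cx': np.float64(319.661), 'cy': np.float64(196.387), 'rvec': array([ 2.159, -2.138,  0.2  ]), 'tvec': array([-0.025,  0.544,  1.262])}
side {'fx': np.float64(416.799), 'fy': np.float64(416.799), 'cx': np.float64(321.548), 'cy': np.float64(202.135), 'rvec': array([ 2.054, -0.697,  0.35 ]), 'tvec': array([-0.423,  0.216,  0.945])}
{'t': 0.1, 'q': array([ 1.02560277e+00,  1.31070142e-01,  1.48915950e+00, -4.25009245e-06,
        1.52302734e+00, -8.53792478e-02]), 'dq': array([ 0.00067916, -0.00313108, -0.00268623, -0.0004948 ,  0.00094398,
        0.0011238 ]), 'joint_torque': array([ 1.05001487e-03, -5.61345077e+01, -4.93093693e+01,  7.70285237e-02,
        2.91584601e-02, -1.00060211e-04]), 'tool_pos': array([0.26612951, 0.53751621, 0.40380734]), 'orientation': array([-7.15811277e-01, -3.05843021e+00,  2.48711964e-03]), 'force': array([0.00862434, 0.29909114, 0.28914566]), 'wrist_torque': array([-0.00574395, -0.02542174,  0.03927919]), 'gripper_force': 0.0, 'opening': 0.09297032552063018}
```

View pics/top.png

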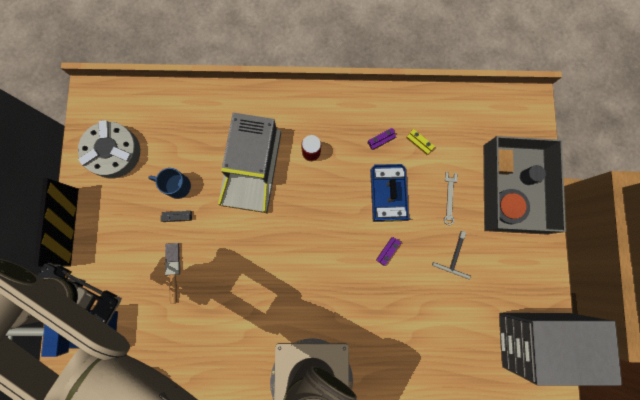

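View pics/side.png

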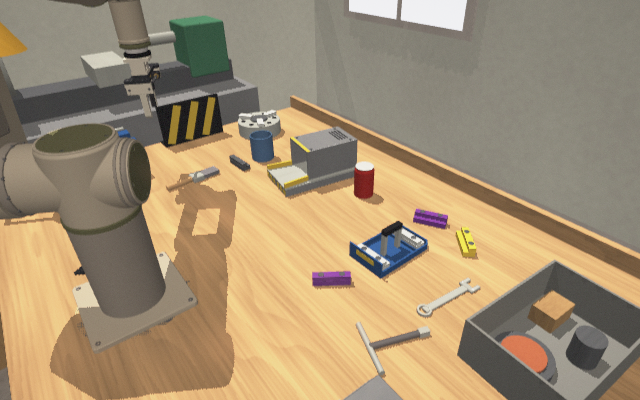

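The top view shows the tray at (389,193). Its cut nose corners point up the image (away from the robot), and its rear plate with the yellow stripe faces the robot in the side view at (368,262). The station is at (249,160), with its ledge end at (243,193) towards the robot.

Jaw look-alikes are purple at (382,139) and (388,250), yellow at (421,141) and steel at (176,216). The real jaws are the silver ones in the tray at (388,172) and (391,213). The handle is the black bar at (392,190). The blue mug at (173,183) and the blue thing at (62,340) are the only other blue objects.

Run:
```python
from h import *
z=np.load("top.npz"); im,W=z["im"],z["W"]
hsv=cv2.cvtColor(im,cv2.COLOR_RGB2HSV)
v,u=np.mgrid[:400,:640]
def rect(m,l):
    p=W[m][:,:2]; p=p[~np.isnan(p).any(1)]
    r=cv2.minAreaRect((p*1000).astype(np.float32)); print(l,len(p),np.round(r[0],1),np.round(r[1],1),round(r[2],2),"z",np.round(np.nanpercentile(W[m][:,2],[5,50,95]),4))
box=(abs(u-390)<30)&(abs(v-193)<38)
Z=W[...,2]
print("table z",np.nanmedian(Z[260:290,330:370]))
rect(box&(Z>.062)&(Z<.09),"handle")
rect(box&(Z>.008),"tray all>8mm")
rect(box&(Z>.003)&(Z<.03)&(hsv[...,0]>100)&(hsv[...,0]<130)&(hsv[...,1]>120),"tray blue")
rect(box&(Z>.036)&(Z<.05),"rear top")
rect(box&(Z>.024)&(Z<.037)&(v<190),"jawa"); rect(box&(Z>.024)&(Z<.036)&(v>200),"jawb")
b2=(abs(u-250)<40)&(abs(v-160)<58)
rect(b2&(Z>.120)&(Z<.135),"hood top")
rect(b2&(Z>.02)&(Z<.14),"station all")
rect(b2&(Z>.02)&(Z<.036),"floor")
ye=b2&(hsv[...,0]>20)&(hsv[...,0]<35)&(hsv[...,1]>150)&(Z>.02)
rect(ye&(Z>.1),"hood yellow"); rect(ye&(Z<.06),"guide yellow")
a=cv2.resize(im[110:260,210:440],None,fx=3.4,fy=3.4,interpolation=cv2.INTER_CUBIC)
cv2.imwrite("pics/c1.png",a[:,:,::-1])
```

```text
table z 0.000648385421482243
handle 123 [ 564.5 -238.1] [58.9 16.9] 1.4 z [0.0696 0.0797 0.0846]
tray all>8mm 1249 [ 566.1 -254.1] [182.4 143.1] 1.83 z [0.0087 0.0227 0.0796]
tray blue 774 [ 568.4 -238.7] [169.6 109.1] 2.07 z [0.0034 0.0068 0.0195]
rear top 102 [ 549.6 -239.4] [150.3 109.3] 1.53 z [0.0364 0.041  0.0481]
jawa 182 [ 613.  -241.8] [53.6 93.2] 5.61 z [0.0248 0.0313 0.0358]
jawb 184 [ 505.  -242.9] [60.5 92.9] 0.72 z [0.0249 0.0318 0.0353]
hood top 2587 [681.1 193.3] [125.4 181.6] 81.66 z [0.1232 0.1271 0.1312]
station all 4674 [639.  199.8] [151.7 266.9] 81.69 z [0.0272 0.1241 0.1304]
floor 1668 [637.7 200. ] [151.7 264.3] 81.69 z [0.0254 0.0302 0.0341]
hood yellow 142 [597.9 205.8] [124.4   9.8] 81.04 z [0.1238 0.128  0.1316]
guide yellow 114 [550.4 213.1] [142.1  86.2] 82.07 z [0.0339 0.0446 0.0498]
```

View pics/c1.png

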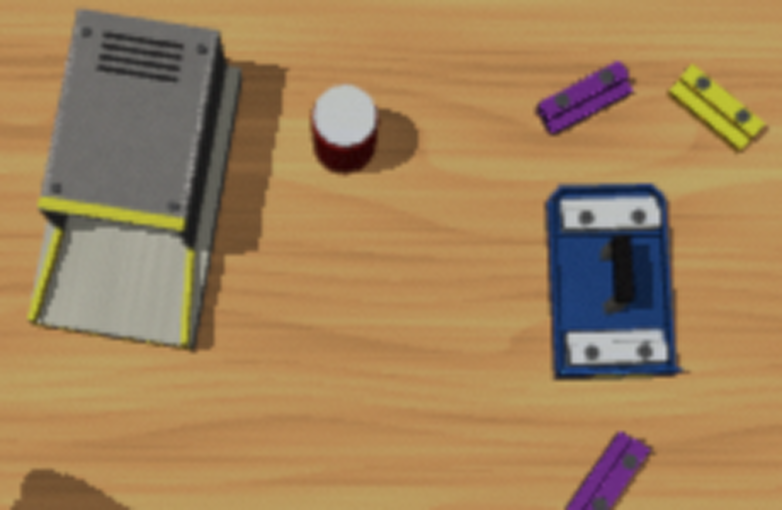

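The crop confirms the tray: nose up, silver jaws in both end bays, and the handle at crop (622,270). The measured sizes agree with the description: handle 59×17 at z 0.08, hood 125×182 at 0.127, station length 267. That puts the tray at about (564.5, -238) with yaw +1.8°, and the station origin at about (508, 219) with yaw -8.4°.

```bash
cat >> h.py <<'E'
from scipy.spatial.transform import Rotation as Ro
def go(p,yaw):
    """slide/dr from the present pose to TCP p (m), tool down, tool -x along heading yaw (deg)"""
    s=read_state(); R=Ro.from_rotvec(s["orientation"])
    c,n=np.cos(np.radians(yaw)),np.sin(np.radians(yaw))
    T=Ro.from_matrix(np.array([[-c,-n,0],[-n,c,0],[0,0,-1]]))
    print("slide",np.round(R.inv().apply(np.array(p)-s["tool_pos"])*1000,1),"dr",np.round((R.inv()*T).as_rotvec(),4),"tcp",np.round(s["tool_pos"],4),"F",np.round(s["force"],1),"open",round(s["opening"],4),"t",s["t"])
def st(x,y=0,o=(.5079,.2189),a=-8.4):
    c,n=np.cos(np.radians(a)),np.sin(np.radians(a)); return np.array([o[0]+c*x-n*y,o[1]+n*x+c*y])
E
python3 -c "
from h import *
go([.5645,-.238,.380],1.8)"
```

```text
slide [-611.5 -562.5   24.7] dr [-0.0016 -0.0005 -0.4912] tcp [0.2661 0.5375 0.4038] F [0.  0.3 0.3] open 0.093 t 0.1
```

Emit:
servo_tool:
  increments:
    - {"slide": [-150,-140,0],"dr": [0,0,-0.12],"jaw": 0}
    - {"slide": [-611,-562,24],"dr": [0,0,-0.491],"jaw": 0}
    - {"slide": [-611,-562,24],"dr": [0,0,-0.491],"jaw": 0}
    - {"slide": [-611,-562,24],"dr": [0,0,-0.491],"jaw": 0}
    - {"slide": [-611,-562,24],"dr": [0,0,-0.491],"jaw": 0}
    - {"slide": [-611,-562,24],"dr": [0,0,-0.491],"jaw": 0}
    - {"slide": [-611,-562,24],"dr": [0,0,-0.491],"jaw": 0}
    - {"slide": [-611,-562,24],"dr": [0,0,-0.491],"jaw": 0}
    - {"slide": [-611,-562,24],"dr": [0,0,-0.491],"jaw": 0}
    - {"slide": [-611,-562,24],"dr": [0,0,-0.491],"jaw": 0}
    - {"slide": [-611,-562,24],"dr": [0,0,-0.491],"jaw": 0}
    - {"slide": [-611,-562,24],"dr": [0,0,-0.491],"jaw": 0}
    - {"slide": [-611,-562,24],"dr": [0,0,-0.491],"jaw": 0}
    - {"slide": [-611,-562,24],"dr": [0,0,-0.491],"jaw": 0}
    - {"slide": [-611,-562,24],"dr": [0,0,-0.491],"jaw": 0}
    - {"slide": [-611,-562,24],"dr": [0,0,-0.491],"jaw": 0}
    - {"slide": [-611,-562,24],"dr": [0,0,-0.491],"jaw": 0}
    - {"slide": [-611,-562,24],"dr": [0,0,-0.491],"jaw": 0}
    - {"slide": [-611,-562,24],"dr": [0,0,-0.491],"jaw": 0}
    - {"slide": [-611,-562,24],"dr": [0,0,-0.491],"jaw": 0}

```text
t: 2.1
tool_pos: [0.5642, -0.2362, 0.3804]
orientation: [0.05, -3.141, -0.001]
force: [-1.1, 0.6, -0.5]
opening: 0.093
gripper_force: 0.0
```

Run:
```python
from h import *
go([.5645,-.238,.380],1.8)
im,d,W=pts("wrist"); Z=W[...,2]
cv2.imwrite("pics/w1.png",im[:,:,::-1])
def rect(m,l):
    p=W[m][:,:2]
    if len(p)<20: return print(l,len(p))
    r=cv2.minAreaRect((p*1000).astype(np.float32)); print(l,len(p),np.round(r[0],1),np.round(r[1],1),round(r[2],2),np.round(np.median(W[m][:,2]),4))
near=(abs(W[...,0]-.5645)<.13)&(abs(W[...,1]+.238)<.075)
def big(m):
    n,L,s,_=cv2.connectedComponentsWithStats(m.astype(np.uint8)); return L==1+s[1:,4].argmax() if n>1 else m
rect(big(near&(Z>.07)&(Z<.09)),"handle"); rect(big(near&(Z>.01)&(Z<.05)),"tray")
rect(big(near&(Z>.04)&(Z<.049)),"rear")
```

```text
slide [-0.2 -1.8  0.4] dr [ 0.0007 -0.0007  0.0003] tcp [ 0.5642 -0.2362  0.3804] F [-1.1  0.6 -0.5] open 0.093 t 2.1
handle 1259 [ 565.2 -239.1] [60. 16.] 2.06 0.0808
tray 5636 [ 565.8 -239.1] [180.6 110.3] 2.06 0.02
rear 600 [ 477.5 -241.9] [  3.6 109.1] 1.85 0.0458
```

View pics/w1.png

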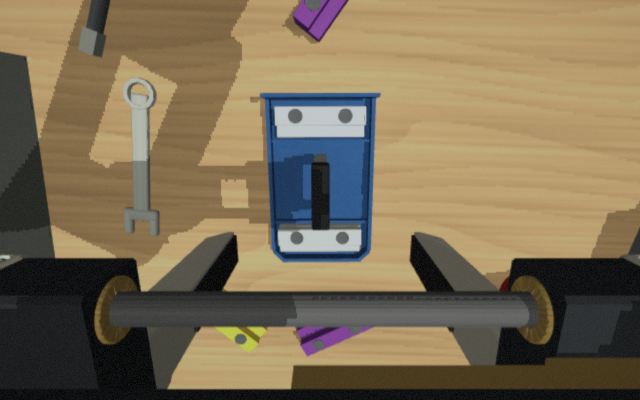

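The wrist view shows the tray at (320,178) with the black handle at (320,195) and both silver jaws in place. The fit is exact: 60×16 and 180.6×110, handle centre (565.2, -239.1), yaw 2.06°. Next: descend and grip.

```bash
python3 -c "
from h import *
go([.5652,-.2391,.239],2.06)"
```

```text
slide [ -0.9  -3.3 141.7] dr [ 0.0004 -0.0002 -0.0036] tcp [ 0.5643 -0.2359  0.3807] F [ 0.4 -0.1  0.1] open 0.0927 t 2.15
```

Emit:
servo_tool:
  increments:
    - {"slide": [-1,-3,35],"dr": [0,0,-0.004],"jaw": 0}
    - {"slide": [-1,-3,75],"dr": [0,0,-0.004],"jaw": 0}
    - {"slide": [-1,-3,110],"dr": [0,0,-0.004],"jaw": 0}
    - {"slide": [-1,-3,130],"dr": [0,0,-0.004],"jaw": 0}
    - {"slide": [-1,-3,140],"dr": [0,0,-0.004],"jaw": 0}
    - {"slide": [-1,-3,141],"dr": [0,0,-0.004],"jaw": 0}
    - {"slide": [-1,-3,141],"dr": [0,0,-0.004],"jaw": 0.5}
    - {"slide": [-1,-3,141],"dr": [0,0,-0.004],"jaw": 1}
    - {"slide": [-1,-3,141],"dr": [0,0,-0.004],"jaw": 1}
    - {"slide": [-1,-3,141],"dr": [0,0,-0.004],"jaw": 1}
    - {"slide": [-1,-3,141],"dr": [0,0,-0.004],"jaw": 1}
    - {"slide": [-1,-3,141],"dr": [0,0,-0.004],"jaw": 1}
    - {"slide": [-1,-3,141],"dr": [0,0,-0.004],"jaw": 1}
    - {"slide": [-1,-3,141],"dr": [0,0,-0.004],"jaw": 1}
    - {"slide": [-1,-3,141],"dr": [0,0,-0.004],"jaw": 1}
    - {"slide": [-1,-3,141],"dr": [0,0,-0.004],"jaw": 1}
  force: 45

```text
t: 3.75
tool_pos: [0.5655, -0.24, 0.2397]
orientation: [0.055, -3.141, -0.0]
force: [0.7, 4.1, 3.6]
opening: 0.0178
gripper_force: 4.2
```

```bash
python3 -c "
from h import *
go([.5652,-.2391,.330],2.06)"
```

```text
slide [  0.2   0.9 -90.3] dr [ 0.0002 -0.0001 -0.0008] tcp [ 0.5655 -0.24    0.2397] F [0.7 4.1 3.6] open 0.0178 t 3.75
```

Emit:
servo_tool:
  increments:
    - {"slide": [0,0,0],"dr": [0,0,0],"jaw": 1}
    - {"slide": [0,0,0],"dr": [0,0,0],"jaw": 1}
    - {"slide": [0,0,0],"dr": [0,0,0],"jaw": 1}
    - {"slide": [0,0,0],"dr": [0,0,0],"jaw": 1}
    - {"slide": [0,0,0],"dr": [0,0,0],"jaw": 1}
    - {"slide": [0,0,-2],"dr": [0,0,0],"jaw": 1}
    - {"slide": [0,0,-6],"dr": [0,0,0],"jaw": 1}
    - {"slide": [0,0,-12],"dr": [0,0,0],"jaw": 1}
    - {"slide": [0,0,-22],"dr": [0,0,0],"jaw": 1}
    - {"slide": [0,0,-34],"dr": [0,0,0],"jaw": 1}
    - {"slide": [0,0,-46],"dr": [0,0,0],"jaw": 1}
    - {"slide": [0,0,-56],"dr": [0,0,0],"jaw": 1}
    - {"slide": [0,0,-64],"dr": [0,0,0],"jaw": 1}
    - {"slide": [0,0,-68],"dr": [0,0,0],"jaw": 1}
    - {"slide": [0,0,-70],"dr": [0,0,0],"jaw": 1}
    - {"slide": [0,0,-70],"dr": [0,0,0],"jaw": 1}
    - {"slide": [0,0,-70],"dr": [0,0,0],"jaw": 1}
  force: 45

```text
t: 5.45
tool_pos: [0.5653, -0.2399, 0.3091]
orientation: [0.055, -3.14, -0.001]
force: [0.3, -0.1, -7.7]
opening: 0.0157
gripper_force: 45.0
```

```bash
cat > look.py <<'E'
from h import *
def rect(m,l):
    p=W[m]
    if len(p)<20: return print(l,len(p))
    r=cv2.minAreaRect((p[:,:2]*1000).astype(np.float32)); print(l,len(p),np.round(r[0],1),np.round(r[1],1),round(r[2],2),"z",np.round(np.median(p[:,2]),4))
im,d,W=pts("wrist"); s=read_state(); Z=W[...,2]-(s["tool_pos"][2]-.239)
R=Ro.from_rotvec(s["orientation"]).as_matrix(); L=(W-s["tool_pos"])@R  # tool frame
E
python3 - <<'E'
from look import *
print(np.round(s["tool_pos"],4),np.round(s["force"],1),s["opening"],s["gripper_force"],s["wrist_torque"].round(2))
near=(abs(L[...,0])<.11)&(abs(L[...,1])<.06)
m=near&(L[...,2]>.185)&(L[...,2]<.245)
p=L[near&(abs(L[...,2]-.221)<.004)] # wall tops at 18mm
print("walls",len(p),np.linalg.lstsq(np.c_[p[:,:2],np.ones(len(p))],p[:,2],rcond=None)[0].round(4))
rect(m,"tray")
cv2.imwrite("pics/w2.png",im[:,:,::-1])
t=st(-100); print(t); go([t[0],t[1],.330],-8.4)
E
```

```text
[ 0.5652 -0.2399  0.309 ] [-0.5 -0.1 -7.5] 0.016007961001817034 44.9979829788208 [ 0.09 -0.02 -0.  ]
walls 6475 [-9.300e-03  2.000e-04  2.204e-01]
tray 30612 [ 565.3 -240. ] [181.  110.8] 1.96 z 0.0822
[-98.4193333   14.82720286]
slide [98392.2 18545.2   101.9] dr [ 0.0005 -0.0012  0.1818] tcp [ 0.5652 -0.2399  0.309 ] F [-0.5 -0.1 -7.5] open 0.016 t 5.5
```

View pics/w2.png

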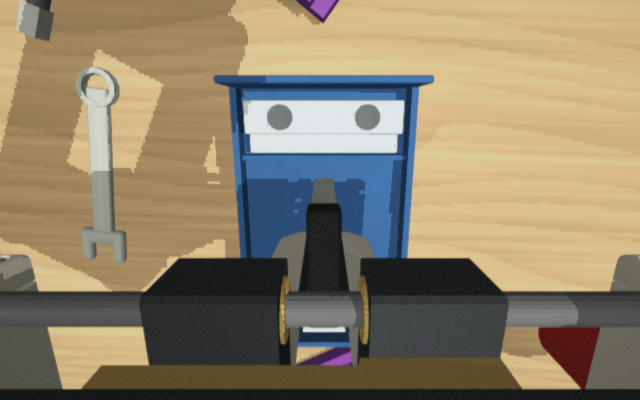

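The tray is held: the load reads 7.5 N, the opening is 16 mm, it is level, and both bays look right at (322,117) and (325,330). The next waypoint puts the station inside the wrist camera's free right half.

```bash
python3 -c "
from h import *
go([.60,.0,.42],-8.4)"
```

```text
slide [ -43.1  238.6 -110.9] dr [ 0.0005 -0.0012  0.1818] tcp [ 0.5652 -0.2399  0.309 ] F [-0.5 -0.1 -7.5] open 0.016 t 5.5
```

Emit:
servo_tool:
  increments:
    - {"slide": [-1,3,-2],"dr": [0,0,0.002],"jaw": 1}
    - {"slide": [-2,10,-5],"dr": [0,0,0.01],"jaw": 1}
    - {"slide": [-4,22,-10],"dr": [0,0,0.02],"jaw": 1}
    - {"slide": [-7,38,-18],"dr": [0,0,0.03],"jaw": 1}
    - {"slide": [-10,56,-26],"dr": [0,0,0.044],"jaw": 1}
    - {"slide": [-14,75,-35],"dr": [0,0,0.058],"jaw": 1}
    - {"slide": [-17,95,-44],"dr": [0,0,0.073],"jaw": 1}
    - {"slide": [-21,115,-53],"dr": [0,0,0.088],"jaw": 1}
    - {"slide": [-24,135,-62],"dr": [0,0,0.103],"jaw": 1}
    - {"slide": [-28,155,-71],"dr": [0,0,0.118],"jaw": 1}
    - {"slide": [-31,175,-80],"dr": [0,0,0.133],"jaw": 1}
    - {"slide": [-35,194,-89],"dr": [0,0,0.147],"jaw": 1}
    - {"slide": [-38,210,-97],"dr": [0,0,0.16],"jaw": 1}
    - {"slide": [-40,223,-103],"dr": [0,0,0.17],"jaw": 1}
    - {"slide": [-42,232,-108],"dr": [0,0,0.177],"jaw": 1}
    - {"slide": [-43,237,-110],"dr": [0,0,0.181],"jaw": 1}
    - {"slide": [-43,239,-111],"dr": [0,0,0.182],"jaw": 1}
    - {"slide": [-43,239,-111],"dr": [0,0,0.182],"jaw": 1}
    - {"slide": [-43,239,-111],"dr": [0,0,0.182],"jaw": 1}

```text
t: 7.4
tool_pos: [0.5999, -0.0002, 0.4203]
orientation: [-0.231, -3.132, 0.0]
force: [0.3, 0.3, -7.6]
opening: 0.0156
gripper_force: 45.0
```

Run:
```python
from look import *
print(s["tool_pos"],s["force"].round(1),s["opening"])
near=(abs(L[...,0])<.11)&(abs(L[...,1])<.06)&(L[...,2]>.17)&(L[...,2]<.26)
rect(near,"tray")
Z=W[...,2]; reg=(W[...,1]>.09)&(W[...,1]<.32)&(W[...,0]>.45)&(W[...,0]<.9)&(L[...,2]>.2)
rect(reg&(abs(Z-.127)<.007),"hood top"); rect(reg&(abs(Z-.03)<.004),"floor"); rect(reg&(abs(Z-.046)<.003),"guide tops")
rect(reg&(Z>.024)&(Z<.14),"all")
cv2.imwrite("pics/w3.png",im[:,:,::-1])
```

```text
[ 5.99918662e-01 -2.20358122e-04  4.20268468e-01] [-0.2 -0.4 -8. ] 0.015768846187147835
tray 31264 [600.   -0.7] [110.4 181. ] 81.56 z 0.194
hood top 20976 [681.8 192.5] [125.9 181.7] 81.73 z 0.1281
floor 12302 [617.6 197.6] [142.9 222.9] 81.74 z 0.0311
guide tops 1681 [611.8 207.7] [144.9 214.9] 84.28 z 0.0467
all 40212 [639.6 197.2] [148.6 266.6] 81.7 z 0.1267
```

View pics/w3.png

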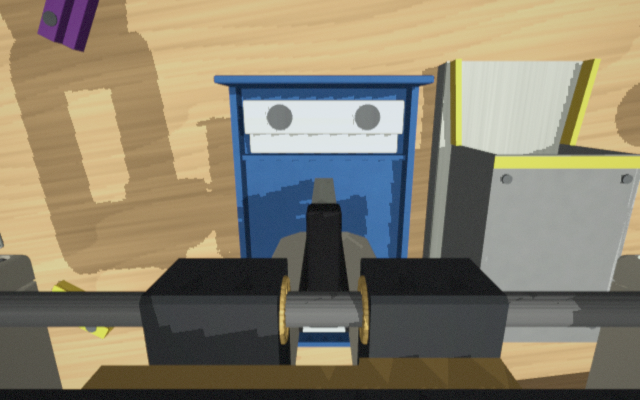

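The wrist view shows the ledge at (520,105) and the hood front at (570,160). The hood centre is (681.8, 192.5) with heading -8.27°, so the refined station origin is (508.6, 218.0). The tray is central in the tool.

```bash
sed -i 's/o=(.5079,.2189),a=-8.4/o=(.5086,.2180),a=-8.3/' h.py; python3 -c "
from h import *
go([*st(-.095),.42],-8.3)"
```

```text
slide [217.4 202.2   0.4] dr [-0.0003 -0.0008 -0.0026] tcp [ 5.999e-01 -2.000e-04  4.203e-01] F [-0.2 -0.4 -8. ] open 0.0158 t 7.45
```

Emit:
servo_tool:
  increments:
    - {"slide": [3,3,0],"dr": [0,0,0],"jaw": 1}
    - {"slide": [9,8,0],"dr": [0,0,0],"jaw": 1}
    - {"slide": [19,18,0],"dr": [0,0,-0.001],"jaw": 1}
    - {"slide": [33,31,0],"dr": [0,0,-0.001],"jaw": 1}
    - {"slide": [49,46,0],"dr": [0,0,-0.001],"jaw": 1}
    - {"slide": [67,62,0],"dr": [0,0,-0.001],"jaw": 1}
    - {"slide": [85,79,0],"dr": [0,0,-0.001],"jaw": 1}
    - {"slide": [103,96,0],"dr": [0,0,-0.002],"jaw": 1}
    - {"slide": [121,113,0],"dr": [0,0,-0.002],"jaw": 1}
    - {"slide": [139,129,0],"dr": [0,0,-0.002],"jaw": 1}
    - {"slide": [157,146,0],"dr": [0,0,-0.002],"jaw": 1}
    - {"slide": [174,162,0],"dr": [0,0,-0.002],"jaw": 1}
    - {"slide": [189,176,0],"dr": [0,0,-0.002],"jaw": 1}
    - {"slide": [201,187,0],"dr": [0,0,-0.0025],"jaw": 1}
    - {"slide": [210,195,0],"dr": [0,0,-0.0025],"jaw": 1}
    - {"slide": [215,200,0],"dr": [0,0,-0.0025],"jaw": 1}
    - {"slide": [217,202,0],"dr": [0,0,-0.0025],"jaw": 1}
    - {"slide": [217,202,0],"dr": [0,0,-0.0025],"jaw": 1}
    - {"slide": [217,202,0],"dr": [0,0,-0.0025],"jaw": 1}

```text
t: 9.35
tool_pos: [0.4152, 0.2316, 0.4207]
orientation: [0.227, 3.133, -0.0]
force: [-0.1, -0.1, -8.4]
opening: 0.0158
gripper_force: 45.0
```

```bash
python3 -c "
from h import *
go([*st(-.095),.273],-8.3)"
```

```text
slide [6.000e-01 1.000e-01 1.477e+02] dr [-0.0003  0.0002  0.0001] tcp [0.4152 0.2316 0.4207] F [-0.1 -0.1 -8.4] open 0.0158 t 9.35
```

Emit:
servo_tool:
  increments:
    - {"slide": [0,0,4],"dr": [0,0,0],"jaw": 1}
    - {"slide": [0,0,12],"dr": [0,0,0],"jaw": 1}
    - {"slide": [0,0,24],"dr": [0,0,0],"jaw": 1}
    - {"slide": [0,0,40],"dr": [0,0,0],"jaw": 1}
    - {"slide": [0,0,57],"dr": [0,0,0],"jaw": 1}
    - {"slide": [0,0,74],"dr": [0,0,0],"jaw": 1}
    - {"slide": [0,0,91],"dr": [0,0,0],"jaw": 1}
    - {"slide": [0,0,107],"dr": [0,0,0],"jaw": 1}
    - {"slide": [0,0,122],"dr": [0,0,0],"jaw": 1}
    - {"slide": [0,0,134],"dr": [0,0,0],"jaw": 1}
    - {"slide": [0,0,142],"dr": [0,0,0],"jaw": 1}
    - {"slide": [0,0,146],"dr": [0,0,0],"jaw": 1}
    - {"slide": [0,0,148],"dr": [0,0,0],"jaw": 1}
    - {"slide": [0,0,148],"dr": [0,0,0],"jaw": 1}
    - {"slide": [0,0,148],"dr": [0,0,0],"jaw": 1}

```text
t: 10.85
tool_pos: [0.4152, 0.232, 0.2734]
orientation: [0.226, 3.132, 0.001]
force: [-0.5, -1.0, -7.5]
opening: 0.0158
gripper_force: 45.0
```

Run:
```python
from look import *
go([*st(.065),.2717],-8.3)
near=(abs(L[...,0])<.11)&(abs(L[...,1])<.06)&(L[...,2]>.17)&(L[...,2]<.235)
rect(near,"tray")
im,d,W=pts("top"); 
a=cv2.resize(im[100:260,180:340],None,fx=3.7,fy=3.7,interpolation=cv2.INTER_CUBIC); cv2.imwrite("pics/t4.png",a[:,:,::-1])
```

```text
slide [-159.4   -0.5    1.9] dr [0.0006 0.0011 0.0006] tcp [0.4152 0.232  0.2735] F [-0.2  0.6 -8.1] open 0.0158 t 10.9
tray 26454 [415.8 231.8] [110.7 181.3] 81.78 z 0.0527
```

View pics/t4.png

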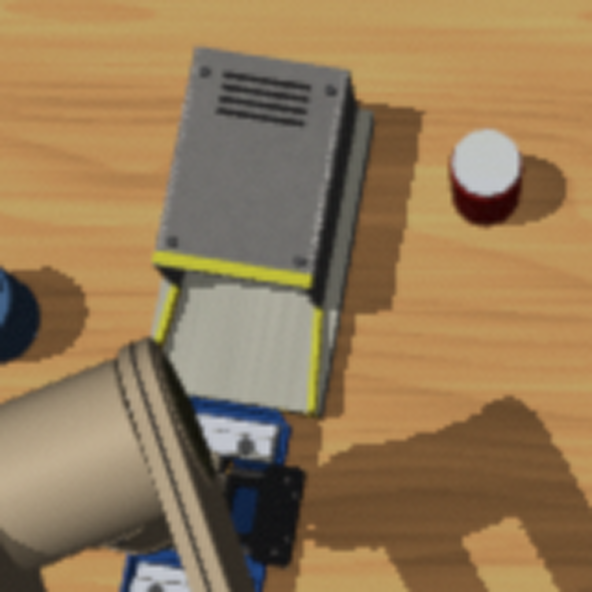

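The top view shows the tray nose at crop (240,410), just short of the ledge and square to it. Next: slide it in about 3 mm above the runners.

Emit:
servo_tool:
  increments:
    - {"slide": [-2,0,0],"dr": [0,0,0],"jaw": 1}
    - {"slide": [-6,0,0],"dr": [0,0,0],"jaw": 1}
    - {"slide": [-12,0,0.5],"dr": [0,0,0],"jaw": 1}
    - {"slide": [-18,0,0.5],"dr": [0,0,0],"jaw": 1}
    - {"slide": [-25,0,0.5],"dr": [0,0,0],"jaw": 1}
    - {"slide": [-32,0,0.5],"dr": [0,0,0],"jaw": 1}
    - {"slide": [-39,0,1],"dr": [0,0,0],"jaw": 1}
    - {"slide": [-46,0,1],"dr": [0,0,0],"jaw": 1}
    - {"slide": [-53,0,1],"dr": [0,0,0],"jaw": 1}
    - {"slide": [-60,0,1],"dr": [0,0,0],"jaw": 1}
    - {"slide": [-66,0,1],"dr": [0,0,0],"jaw": 1}
    - {"slide": [-72,0,1],"dr": [0,0,0],"jaw": 1}
    - {"slide": [-77,0,1],"dr": [0,0,0],"jaw": 1}
    - {"slide": [-80,0,1],"dr": [0,0,0],"jaw": 1}
    - {"slide": [-81,0,1],"dr": [0,0,0],"jaw": 1}
    - {"slide": [-81,0,1],"dr": [0,0,0],"jaw": 1}

```text
t: 12.55
tool_pos: [0.4951, 0.2202, 0.2717]
orientation: [-0.227, -3.133, 0.0]
force: [0.4, 0.5, -7.6]
opening: 0.0159
gripper_force: 45.0
```

Run:
```python
from look import *
go([*st(.066),.2717],-8.3); print(s["wrist_torque"].round(2))
near=(abs(L[...,0])<.11)&(abs(L[...,1])<.057)&(L[...,2]>.17)&(L[...,2]<.235)
rect(near,"tray")
# guide tops in tool frame: walls' inner edges beside the tray
g=(abs(W[...,2]-.046)<.004)&(L[...,2]>.2)&(abs(L[...,1])>.057)&(abs(L[...,1])<.08)
for sgn in(1,-1):
    p=L[g&(L[...,1]*sgn>0)]
    for a in np.arange(-.08,.06,.02):
        q=p[abs(p[:,0]-a)<.01]
        if len(q)>15: print(sgn,round(a,2),len(q),np.percentile(abs(q[:,1]),[3,97]).round(4))
```

```text
slide [-79.8  -0.3  -0.1] dr [-0.0001 -0.0003  0.0006] tcp [0.495  0.2203 0.2717] F [-0.1 -0.1 -8. ] open 0.0155 t 12.6
[ 0.03  0.   -0.01]
tray 26802 [495.2 219.7] [110.6 181. ] 81.68 z 0.0508
1 -0.02 178 [0.0646 0.071 ]
-1 -0.02 180 [0.0654 0.0718]
```

The guide walls lie at +64.6 and -65.4 mm from the tool, and the tray sits 0.4 mm to the same side, so it is centred. Continuing into the hood.

Emit:
servo_tool:
  increments:
    - {"slide": [-2,0,0],"dr": [0,0,0],"jaw": 1}
    - {"slide": [-6,0,0],"dr": [0,0,0],"jaw": 1}
    - {"slide": [-11,0,0],"dr": [0,0,0],"jaw": 1}
    - {"slide": [-16,0,0],"dr": [0,0,0],"jaw": 1}
    - {"slide": [-21,0,0],"dr": [0,0,0],"jaw": 1}
    - {"slide": [-26,0,0],"dr": [0,0,0],"jaw": 1}
    - {"slide": [-31,0,0],"dr": [0,0,0],"jaw": 1}
    - {"slide": [-36,0,0],"dr": [0,0,0],"jaw": 1}
    - {"slide": [-40,0,0],"dr": [0,0,0],"jaw": 1}
    - {"slide": [-42,0,0],"dr": [0,0,0],"jaw": 1}
    - {"slide": [-42,0,0],"dr": [0,0,0],"jaw": 1}

```text
t: 13.7
tool_pos: [0.5369, 0.2141, 0.2717]
orientation: [0.227, 3.133, -0.0]
force: [0.1, 0.0, -7.4]
opening: 0.0157
gripper_force: 45.0
```

Emit:
servo_tool:
  increments:
    - {"slide": [-2,0,0],"dr": [0,0,0],"jaw": 1}
    - {"slide": [-6,0,0],"dr": [0,0,0],"jaw": 1}
    - {"slide": [-11,0,0],"dr": [0,0,0],"jaw": 1}
    - {"slide": [-16,0,0],"dr": [0,0,0],"jaw": 1}
    - {"slide": [-21,0,0],"dr": [0,0,0],"jaw": 1}
    - {"slide": [-26,0,0],"dr": [0,0,0],"jaw": 1}
    - {"slide": [-31,0,0],"dr": [0,0,0],"jaw": 1}
    - {"slide": [-35,0,0],"dr": [0,0,0],"jaw": 1}
    - {"slide": [-37,0,0],"dr": [0,0,0],"jaw": 1}
    - {"slide": [-38,0,0],"dr": [0,0,0],"jaw": 1}
    - {"slide": [-38,0,0],"dr": [0,0,0],"jaw": 1}

```text
t: 14.8
tool_pos: [0.5743, 0.2087, 0.2717]
orientation: [-0.226, -3.133, 0.0]
force: [0.5, 0.4, -7.3]
opening: 0.0151
gripper_force: 45.0
```

Emit:
servo_tool:
  increments:
    - {"slide": [0,0,0.5],"dr": [0,0,0],"jaw": 1}
    - {"slide": [0,0,1],"dr": [0,0,0],"jaw": 1}
    - {"slide": [0,0,1.3],"dr": [0,0,0],"jaw": 1}
    - {"slide": [0,0,1.3],"dr": [0,0,0],"jaw": 1}

```text
t: 15.2
tool_pos: [0.5741, 0.2088, 0.2704]
orientation: [-0.226, -3.133, 0.0]
force: [-0.7, -0.0, -7.1]
opening: 0.0155
gripper_force: 45.0
```

Nothing touched on the way in. Now down 0.5 mm at a time until the runners carry the tray.

Emit:
servo_tool:
  increments:
    - {"slide": [0,0,0.5],"dr": [0,0,0],"jaw": 1}
    - {"slide": [0,0,0.7],"dr": [0,0,0],"jaw": 1}
    - {"slide": [0,0,0.7],"dr": [0,0,0],"jaw": 1}

```text
t: 15.5
tool_pos: [0.5742, 0.2087, 0.2697]
orientation: [-0.227, -3.133, 0.0]
force: [-0.9, -0.1, -7.2]
opening: 0.0157
gripper_force: 45.0
```

Emit:
servo_tool:
  increments:
    - {"slide": [0,0,0.4],"dr": [0,0,0],"jaw": 1}
    - {"slide": [0,0,0.5],"dr": [0,0,0],"jaw": 1}
    - {"slide": [0,0,0.5],"dr": [0,0,0],"jaw": 1}

```text
t: 15.8
tool_pos: [0.5742, 0.2087, 0.2697]
orientation: [0.226, 3.133, -0.0]
force: [-3.4, -1.3, -0.7]
opening: 0.0154
gripper_force: 45.0
```

Emit:
servo_tool:
  increments:
    - {"slide": [0,0,0.5],"dr": [0,0,0],"jaw": 0.6}
    - {"slide": [0,0,0.5],"dr": [0,0,0],"jaw": 0.4}
    - {"slide": [0,0,0.5],"dr": [0,0,0],"jaw": 0.4}
    - {"slide": [0,0,0.5],"dr": [0,0,0],"jaw": 0.4}
    - {"slide": [0,0,0.5],"dr": [0,0,0],"jaw": 0.4}
    - {"slide": [0,0,0.5],"dr": [0,0,0],"jaw": 0.4}
    - {"slide": [0,0,-5],"dr": [0,0,0],"jaw": 0.4}
    - {"slide": [0,0,-20],"dr": [0,0,0],"jaw": 0.4}
    - {"slide": [0,0,-40],"dr": [0,0,0],"jaw": 0.4}
    - {"slide": [0,0,-60],"dr": [0,0,0],"jaw": 0.4}
    - {"slide": [0,0,-70],"dr": [0,0,0],"jaw": 0.5}
    - {"slide": [0,0,-70],"dr": [0,0,0],"jaw": 0.5}

```text
t: 17.0
tool_pos: [0.575, 0.2089, 0.3423]
orientation: [0.226, 3.129, 0.002]
force: [0.3, 0.2, 0.4]
opening: 0.0477
gripper_force: 0.0
```

Run:
```python
from look import *
Z=W[...,2]
near=(abs(L[...,0])<.13)&(abs(L[...,1])<.07)
rect(near&(abs(Z-.110)<.005)&(abs(L[...,1])<.015)&(abs(L[...,0])<.04),"handle"); rear=near&(abs(Z-.075)<.004)&(L[...,0]>.06); rect(rear,"rear top")
print("rear x in tool",np.percentile(L[rear][:,0],[2,98]).round(4),"y",np.percentile(L[rear][:,1],[1,99]).round(4))
cv2.imwrite("pics/w5.png",im[:,:,::-1])
t=s["tool_pos"]; c=np.radians(-8.3); print("x_st tool",(t[:2]-[.5086,.218])@[np.cos(c),np.sin(c)])
go([*st(-.07),.34],-8.3)
```

```text
handle 1844 [571.2 209. ] [15.8 54.4] 81.24 z 0.1108
rear top 1073 [487.2 220.8] [109.1   4.1] 81.79 z 0.0757
rear x in tool [0.0868 0.0907] y [-0.0542  0.0527]
x_st tool 0.06659047957849829
slide [136.6  -0.4   0.2] dr [0.0009 0.0021 0.0006] tcp [0.5746 0.2088 0.3405] F [ 0.6 -0.  -0.2] open 0.0467 t 17.05
```

View pics/w5.png

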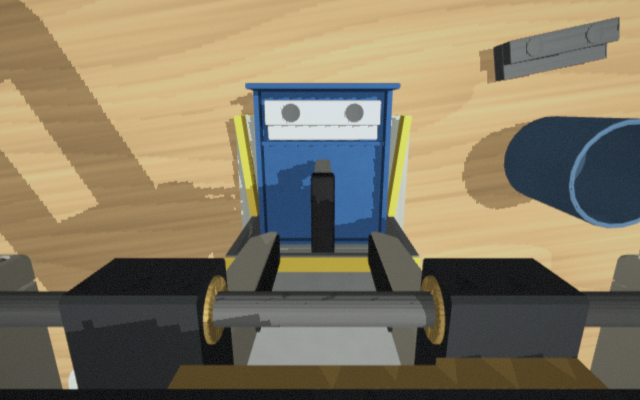

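The tray lies between the guides with its nose under the hood. The rear plate is at (322,86) and rear jaw_b is in its bay at (322,115). The rear face is at about x_st = -24 mm. Next: go behind it with closed fingers.

Emit:
servo_tool:
  increments:
    - {"slide": [15,0,0],"dr": [0,0,0],"jaw": 0.8}
    - {"slide": [50,0,0],"dr": [0,0,0],"jaw": 1}
    - {"slide": [90,0,0],"dr": [0,0,0],"jaw": 1}
    - {"slide": [120,0,0],"dr": [0,0,0],"jaw": 1}
    - {"slide": [136,0,0],"dr": [0,0,0],"jaw": 1}
    - {"slide": [136,0,0],"dr": [0,0,0],"jaw": 1}
    - {"slide": [136,0,20],"dr": [0,0,0],"jaw": 1}
    - {"slide": [136,0,50],"dr": [0,0,0],"jaw": 1}
    - {"slide": [136,0,80],"dr": [0,0,0],"jaw": 1}
    - {"slide": [136,0,96],"dr": [0,0,0],"jaw": 1}
    - {"slide": [136,0,100],"dr": [0,0,0],"jaw": 1}
    - {"slide": [136,0,100],"dr": [0,0,0],"jaw": 1}
    - {"slide": [136,0,100],"dr": [0,0,0],"jaw": 1}
  force: 15

```text
t: 18.35
tool_pos: [0.4404, 0.2284, 0.2401]
orientation: [0.227, 3.132, 0.001]
force: [-0.5, -0.7, 0.5]
opening: 0.0008
gripper_force: 0.0
```

```bash
cat > x.py <<'E'
from h import *
s=read_state(); c=np.radians(-8.3); e=np.array([np.cos(c),np.sin(c)])
print("x_st,mm",((s["tool_pos"][:2]-[.5086,.218])@e*1000).round(2),"Fx",(s["force"][:2]@e).round(2),"F",s["force"].round(2)); go([*st(0),.24],-8.3)
E
python3 x.py
```

```text
x_st,mm -68.95 Fx -0.4 F [-0.51 -0.68  0.54]
slide [-69.   -0.4   0.2] dr [0.0006 0.0011 0.0003] tcp [0.4404 0.2284 0.2401] F [-0.5 -0.7  0.5] open 0.0008 t 18.35
```

Emit:
servo_tool:
  increments:
    - {"slide": [-6,0,0],"dr": [0,0,0],"jaw": 1}
    - {"slide": [-15,0,0],"dr": [0,0,0],"jaw": 1}
    - {"slide": [-24,0,0],"dr": [0,0,0],"jaw": 1}
    - {"slide": [-29,0,0],"dr": [0,0,0],"jaw": 1}
    - {"slide": [-31,0,0],"dr": [0,0,0],"jaw": 1}
    - {"slide": [-31,0,0],"dr": [0,0,0],"jaw": 1}

```text
t: 18.95
tool_pos: [0.4706, 0.2237, 0.2391]
orientation: [-0.227, -3.133, 0.0]
force: [0.5, 0.7, -0.5]
opening: 0.0004
gripper_force: 0.0
```

Emit:
servo_tool:
  increments:
    - {"slide": [-1,0,0],"dr": [0,0,0],"jaw": 1}
    - {"slide": [-2,0,0],"dr": [0,0,0],"jaw": 1}
    - {"slide": [-3,0,0],"dr": [0,0,0],"jaw": 1}
    - {"slide": [-3,0,0],"dr": [0,0,0],"jaw": 1}

```text
t: 19.35
tool_pos: [0.4733, 0.2235, 0.2393]
orientation: [0.226, 3.133, 0.0]
force: [-0.1, -0.8, -0.3]
opening: 0.0003
gripper_force: 0.0
```

Emit:
servo_tool:
  increments:
    - {"slide": [-1,0,0],"dr": [0,0,0],"jaw": 1}
    - {"slide": [-2,0,0],"dr": [0,0,0],"jaw": 1}
    - {"slide": [-3,0,0],"dr": [0,0,0],"jaw": 1}
    - {"slide": [-3,0,0],"dr": [0,0,0],"jaw": 1}

```text
t: 19.75
tool_pos: [0.4764, 0.223, 0.2393]
orientation: [0.227, 3.133, 0.0]
force: [-0.4, -0.5, -0.6]
opening: 0.0004
gripper_force: 0.0
```

Emit:
servo_tool:
  increments:
    - {"slide": [-1,0,0],"dr": [0,0,0],"jaw": 1}
    - {"slide": [-2,0,0],"dr": [0,0,0],"jaw": 1}
    - {"slide": [-3,0,0],"dr": [0,0,0],"jaw": 1}
    - {"slide": [-3,0,0],"dr": [0,0,0],"jaw": 1}

```text
t: 20.15
tool_pos: [0.4786, 0.2227, 0.2391]
orientation: [-0.226, -3.131, 0.0]
force: [-6.2, 0.7, 4.6]
opening: 0.0006
gripper_force: 3.1
```

Emit:
servo_tool:
  increments:
    - {"slide": [-1,0,0],"dr": [0,0,0],"jaw": 1}
    - {"slide": [-2,0,0],"dr": [0,0,0],"jaw": 1}
    - {"slide": [-3,0,0],"dr": [0,0,0],"jaw": 1}
    - {"slide": [-3,0,0],"dr": [0,0,0],"jaw": 1}

```text
t: 20.55
tool_pos: [0.4816, 0.2223, 0.2391]
orientation: [-0.226, -3.131, 0.0]
force: [-6.4, -0.1, 4.3]
opening: 0.001
gripper_force: 3.0
```

```bash
python3 x.py
```

```text
x_st,mm -27.35 Fx -6.33 F [-6.41 -0.12  4.34]
slide [-27.3  -0.4  -0.9] dr [-0.0002 -0.0023  0.0007] tcp [0.4816 0.2223 0.2391] F [-6.4 -0.1  4.3] open 0.001 t 20.55
```

The fingers touch the rear plate and the tray slides at about 6 N. The buffer can be no nearer than about 25 mm of further travel, so advance 18 mm, then in small steps.

Emit:
servo_tool:
  increments:
    - {"slide": [-1,0,0],"dr": [0,0,0],"jaw": 1}
    - {"slide": [-3,0,0],"dr": [0,0,0],"jaw": 1}
    - {"slide": [-5,0,0],"dr": [0,0,0],"jaw": 1}
    - {"slide": [-7,0,0],"dr": [0,0,0],"jaw": 1}
    - {"slide": [-9,0,0],"dr": [0,0,0],"jaw": 1}
    - {"slide": [-11,0,0],"dr": [0,0,0],"jaw": 1}
    - {"slide": [-13,0,0],"dr": [0,0,0],"jaw": 1}
    - {"slide": [-15,0,0],"dr": [0,0,0],"jaw": 1}
    - {"slide": [-17,0,0],"dr": [0,0,0],"jaw": 1}
    - {"slide": [-18,0,0],"dr": [0,0,0],"jaw": 1}
    - {"slide": [-18,0,0],"dr": [0,0,0],"jaw": 1}

```text
t: 21.65
tool_pos: [0.4995, 0.2197, 0.2391]
orientation: [-0.226, -3.131, 0.0]
force: [-5.9, 0.7, 3.6]
opening: 0.0003
gripper_force: 2.8
```

Emit:
servo_tool:
  increments:
    - {"slide": [-1,0,0],"dr": [0,0,0],"jaw": 1}
    - {"slide": [-2,0,0],"dr": [0,0,0],"jaw": 1}
    - {"slide": [-2,0,0],"dr": [0,0,0],"jaw": 1}

```text
t: 21.95
tool_pos: [0.5014, 0.2195, 0.2391]
orientation: [-0.226, -3.131, 0.0]
force: [-5.5, 1.3, 3.4]
opening: 0.0003
gripper_force: 3.0
```

Emit:
servo_tool:
  increments:
    - {"slide": [-1,0,0],"dr": [0,0,0],"jaw": 1}
    - {"slide": [-2,0,0],"dr": [0,0,0],"jaw": 1}
    - {"slide": [-2,0,0],"dr": [0,0,0],"jaw": 1}

```text
t: 22.25
tool_pos: [0.5034, 0.2192, 0.2391]
orientation: [-0.226, -3.131, 0.0]
force: [-6.1, 1.5, 4.7]
opening: 0.0003
gripper_force: 2.9
```

Emit:
servo_tool:
  increments:
    - {"slide": [-1,0,0],"dr": [0,0,0],"jaw": 1}
    - {"slide": [-2,0,0],"dr": [0,0,0],"jaw": 1}
    - {"slide": [-2,0,0],"dr": [0,0,0],"jaw": 1}

```text
t: 22.55
tool_pos: [0.5053, 0.2189, 0.2391]
orientation: [-0.226, -3.131, 0.0]
force: [-5.8, 0.8, 3.4]
opening: 0.0004
gripper_force: 2.9
```

```bash
python3 x.py
```

```text
x_st,mm -3.36 Fx -5.86 F [-5.8   0.82  3.38]
slide [-3.4 -0.4 -1. ] dr [-0.0003 -0.0023  0.0008] tcp [0.5053 0.2189 0.2391] F [-5.8  0.8  3.4] open 0.0004 t 22.55
```

Emit:
servo_tool:
  increments:
    - {"slide": [-1,0,0],"dr": [0,0,0],"jaw": 1}
    - {"slide": [-2,0,0],"dr": [0,0,0],"jaw": 1}
    - {"slide": [-2,0,0],"dr": [0,0,0],"jaw": 1}

```text
t: 22.85
tool_pos: [0.5073, 0.2186, 0.239]
orientation: [-0.226, -3.131, 0.0]
force: [-5.7, 0.1, 4.1]
opening: 0.0007
gripper_force: 2.9
```

Emit:
servo_tool:
  increments:
    - {"slide": [-1,0,0],"dr": [0,0,0],"jaw": 1}
    - {"slide": [-2,0,0],"dr": [0,0,0],"jaw": 1}
    - {"slide": [-2,0,0],"dr": [0,0,0],"jaw": 1}

```text
t: 23.15
tool_pos: [0.5093, 0.2183, 0.239]
orientation: [-0.226, -3.131, 0.0]
force: [-5.8, 0.3, 3.7]
opening: 0.0008
gripper_force: 2.9
```

Emit:
servo_tool:
  increments:
    - {"slide": [-1,0,0],"dr": [0,0,0],"jaw": 1}
    - {"slide": [-2,0,0],"dr": [0,0,0],"jaw": 1}
    - {"slide": [-2,0,0],"dr": [0,0,0],"jaw": 1}

```text
t: 23.45
tool_pos: [0.5104, 0.2182, 0.239]
orientation: [-0.226, -3.128, 0.0]
force: [-13.4, 0.7, 9.9]
opening: 0.0005
gripper_force: 6.8
```

The nose meets the buffer here: the force jumped from 5.8 to 13.4 N and the tip stalled. I'll take the tip position at this point as the zero and push about 7 mm on.

```bash
cat >> x.py <<'E'
tip=s["tool_pos"]+Ro.from_rotvec(s["orientation"]).apply([0,0,.18]); print("TIP x_st",((tip[:2]-[.5086,.218])@e*1000).round(2))
E
python3 x.py
```

```text
x_st,mm 1.77 Fx -13.33 F [-13.37   0.71   9.86]
slide [ 1.8 -0.5 -0.9] dr [-0.0006 -0.0052  0.0009] tcp [0.5104 0.2182 0.239 ] F [-13.4   0.7   9.9] open 0.0005 t 23.45
TIP x_st 0.83
```

Emit:
servo_tool:
  increments:
    - {"slide": [-1,0,0],"dr": [0,0,0],"jaw": 1}
    - {"slide": [-2,0,0],"dr": [0,0,0],"jaw": 1}
    - {"slide": [-2,0,0],"dr": [0,0,0],"jaw": 1}

```text
t: 23.75
tool_pos: [0.5114, 0.2183, 0.239]
orientation: [-0.225, -3.125, 0.001]
force: [-21.9, 1.9, 17.0]
opening: 0.0003
gripper_force: 11.1
```

```bash
python3 x.py
```

```text
x_st,mm 2.69 Fx -21.95 F [-21.91   1.91  16.96]
slide [ 2.7 -0.7 -0.9] dr [-0.0011 -0.0084  0.0013] tcp [0.5114 0.2183 0.239 ] F [-21.9   1.9  17. ] open 0.0003 t 23.75
TIP x_st 1.17
```

Emit:
servo_tool:
  increments:
    - {"slide": [-1,0,0],"dr": [0,0,0],"jaw": 1}
    - {"slide": [-2,0,0],"dr": [0,0,0],"jaw": 1}
    - {"slide": [-2,0,0],"dr": [0,0,0],"jaw": 1}

```text
t: 24.05
tool_pos: [0.5132, 0.2181, 0.239]
orientation: [-0.225, -3.125, 0.0]
force: [-22.2, 3.5, 16.1]
opening: 0.0006
gripper_force: 11.3
```

```bash
python3 x.py
```

```text
x_st,mm 4.56 Fx -22.43 F [-22.16   3.49  16.14]
slide [ 4.6 -0.8 -0.9] dr [-0.0008 -0.0086  0.0014] tcp [0.5132 0.2181 0.239 ] F [-22.2   3.5  16.1] open 0.0006 t 24.05
TIP x_st 3.02
```

The buffer is yielding at about 22 N and has been pushed in by about 1.9 mm. Five more mm.

Emit:
servo_tool:
  increments:
    - {"slide": [-1,0,0],"dr": [0,0,0],"jaw": 1}
    - {"slide": [-2,0,0],"dr": [0,0,0],"jaw": 1}
    - {"slide": [-3,0,0],"dr": [0,0,0],"jaw": 1}
    - {"slide": [-3,0,0],"dr": [0,0,0],"jaw": 1}

```text
t: 24.45
tool_pos: [0.5162, 0.2177, 0.239]
orientation: [-0.225, -3.125, 0.0]
force: [-21.9, 2.9, 16.6]
opening: 0.0007
gripper_force: 11.4
```

```bash
python3 x.py
```

```text
x_st,mm 7.56 Fx -22.06 F [-21.86   2.95  16.63]
slide [ 7.6 -0.8 -0.9] dr [-0.0008 -0.0086  0.0014] tcp [0.5162 0.2177 0.239 ] F [-21.9   2.9  16.6] open 0.0007 t 24.45
TIP x_st 6.01
```

Emit:
servo_tool:
  increments:
    - {"slide": [-1,0,0],"dr": [0,0,0],"jaw": 1}
    - {"slide": [-2,0,0],"dr": [0,0,0],"jaw": 1}
    - {"slide": [-2,0,0],"dr": [0,0,0],"jaw": 1}

```text
t: 24.75
tool_pos: [0.5182, 0.2175, 0.239]
orientation: [-0.224, -3.125, 0.0]
force: [-23.0, 3.7, 17.4]
opening: 0.0005
gripper_force: 11.4
```

```bash
python3 x.py
```

```text
x_st,mm 9.53 Fx -23.31 F [-23.02   3.65  17.36]
slide [ 9.5 -0.8 -0.9] dr [-0.0008 -0.0087  0.0014] tcp [0.5182 0.2175 0.239 ] F [-23.    3.7  17.4] open 0.0005 t 24.75
TIP x_st 7.97
```

About 6.9 mm is pushed in. Back off straight, rise and look.

Emit:
servo_tool:
  increments:
    - {"slide": [2,0,0],"dr": [0,0,0],"jaw": 1}
    - {"slide": [8,0,0],"dr": [0,0,0],"jaw": 1}
    - {"slide": [20,0,0],"dr": [0,0,0],"jaw": 1}
    - {"slide": [30,0,0],"dr": [0,0,0],"jaw": 1}
    - {"slide": [30,0,-20],"dr": [0,0,0],"jaw": 1}
    - {"slide": [30,0,-60],"dr": [0,0,0],"jaw": 1}
    - {"slide": [30,0,-110],"dr": [0,0,0],"jaw": 1}
    - {"slide": [10,0,-140],"dr": [0,0,0],"jaw": 1}
    - {"slide": [-10,0,-150],"dr": [0,0,0],"jaw": 1}
    - {"slide": [-10,0,-150],"dr": [0,0,0],"jaw": 1}
    - {"slide": [-10,0,-150],"dr": [0,0,0],"jaw": 1}

```text
t: 25.85
tool_pos: [0.5301, 0.215, 0.3885]
orientation: [-0.227, -3.132, 0.0]
force: [0.3, -0.1, -1.1]
opening: 0.0003
gripper_force: 0.0
```

Run:
```python
from look import *
print(s["force"].round(1),s["t"])
Z=W[...,2]; c=np.radians(-8.3); e=np.array([np.cos(c),np.sin(c)]); X=(W[...,:2]-[.5086,.218])@e; Y=(W[...,:2]-[.5086,.218])@[-e[1],e[0]]
m=(abs(Z-.075)<.005)&(X>-.03)&(X<.06)&(abs(Y)<.06); rect(m,"rear top"); print("x",np.percentile(X[m],[2,98]).round(4))
m=(abs(Z-.062)<.005)&(X>0)&(X<.08)&(abs(Y)<.05); rect(m,"jaw_b top")
cv2.imwrite("pics/w6.png",im[:,:,::-1])
```

```text
[-0.1 -0.5 -0.1] 25.9
rear top 653 [525.9 215.7] [109.2   4.1] 81.7 z 0.0756
x [0.0155 0.0194]
jaw_b top 2005 [538.5 213.3] [99.3 31. ] 81.45 z 0.0629
```

View pics/w6.png

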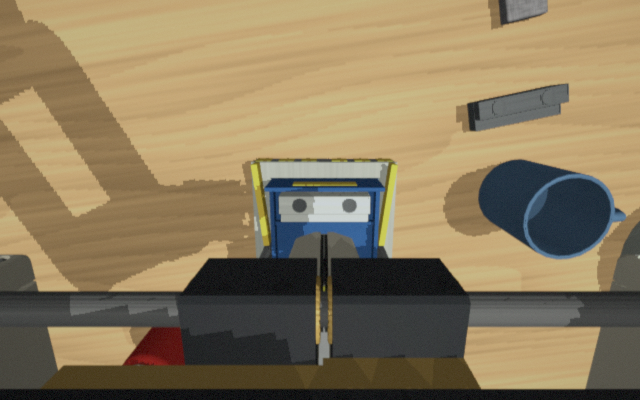

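The wrist view shows the tray home and flat: rear plate at (323,185), rear top at 75.6 mm, square to the station. jaw_b lies in its bay at (323,207), and the steel jaw and mug are undisturbed. The rear face is 70 mm out of the hood, and its x of 15.5 mm agrees with where the push ended.

```bash
python3 -c "
from plant import *
print(close_job())"
```

```text
the job is handed in; nothing more can be done
None
```

The tray is in the station, flat and released, with the buffer pushed in about 7 mm of its 14 mm (estimated from fingertip travel after contact). jaw_b was seen lying in its bay at the end, jaw_a is hidden under the hood and was last seen in place before insertion, and I handed the job in at about 26 s.

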